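# Open the gas mixer's flow dial by four clicks

### The arm

A 6-joint arm with a two-finger parallel gripper is mounted at the origin on a cart in front of the work surface, level with it; the furniture and walls round the work are solid. World frame = base frame: x ahead of the robot, y to its left, z up, the work surface at z = 0. Lengths are in m, angles in degrees, forces in N, time in s.
With the tool pointing down it reaches from about 0.35 to 0.975 m from the base axis. Payload 7.1 kg.
Tool frame: the origin (TCP) lies midway between the tips of the shut fingers; the grasp point (between the pads) lies 19 mm behind it; x points along the fingers, y is the direction in which the jaws open and shut, and the axes are right-handed (so a half turn about x gives the same grasp; the last joint's range is limited). The gripper opens to 88 mm and grips with 3 to 60 N. Pads are 20 mm wide; open, the fingers measure 115 mm over their backs; the gripper's body (75 mm by 178 mm) begins 61 mm behind the grasp point.
Start: joints at [-66.75, 24.242, 93.386, -0, 62.372, -1.089], TCP at [0.258, -0.569, 0.223] pointing down, gripper open.
Joint ranges: [-172.04, 172.04], [-51.8, 120.97], [4.93, 147.93], [-75.15, 255.16], [6.16, 154.13], [-145.62, 145.62]. Speed limits (degrees/s): [136.94, 136.94, 172.46, 180, 180, 180].

### API

Orientations are given as [roll, pitch, yaw] about the fixed x, y, z axes, in that order (R = Rz(yaw) Ry(pitch) Rx(roll)).
In Python, from station import ctrl gives the robot as it stands.
- The arm moves only by the tool servo_tool, never from a script. Its argument "commands" is a list of rows, each an object with "translation": the shift along the tool's x, y, z in cm, a list of three; "dr": the turn, a rotation vector about the tool's x, y, z in degrees, a list of three; "jaw": the opening, from 0 (shut) to 1 (fully open). In form: [{"translation": [x, y, z], "dr": [wx, wy, wz], "jaw": jaw}, ...]. A call has 1 to 8 rows; each row is the pose to reach, as a shift and turn from the pose commanded when the call began, along the tool's axes at that moment; what a row does not reach only later rows make up. A row lasts 1/10 s, in which the tool goes at most 50 mm and 8.59 degrees, less where a joint would pass 70% of its speed; a pose out of reach is approached as far as the arm can. A call with a gripper value outside its range is refused whole. The fingers move at their own pace and stop on an object; "force" is the grip in N (left out, the last holds). Time passes only in rows, so rows that repeat a pose let the fingers close. It gives the time, the measured TCP pose, the force and the opening at its end, in the units of the state.
- ctrl.sense(): the state, without advancing time (a new reading comes with each control period).
- ctrl.snapshot(name): name is "scene" or "side" or "wrist"; returns (picture, depth): 480x640x3 uint8, red, green, blue; 480x640 float32, m along the optical axis (not along the pixel's ray), 0 where there is no reading.
- ctrl.get_calibration(name): a dict with "fov_y" (degrees; the focal length in pixels is half the picture's height over the tangent of half this angle, whatever the lens; pixels are square), "cx", "cy" (the principal point, pixels), "camera_from_world" (4x4, takes a point from world to camera coordinates); the wrist camera has in their place "hand_eye" (4x4, takes a point from camera to tool coordinates, whose origin is the TCP and whose axes are the tool frame's). Camera axes: x right, y up, looking along -z (the intrinsics and any distortion apply to the point x, -y, -z); pixel columns grow to the right and rows downward; lengths in m; the calibration is good to about 2 mm. A picture is of the moment at which its call begins: read the wrist's pose just before it. get_calibration takes no time and is no camera call.
- ctrl.close_job(): hands the job in, once; it reports no verdict.
The state is a dict: "time": time; "q": joint angles; "joint_vel": joint speeds; "effort": joint torques, N m; "tcp_pos": TCP position; "orientation": TCP orientation; "ft_force": force on the tool from outside, world axes, zero at the start; "wrist_torque": the same for the moment, N m; "gripper_width": opening from 0.0 (shut) to 1.0 (fully open).
Only numpy, scipy, OpenCV 4.12 (cv2) and the standard library are available. Lean on these libraries where they do the work, as an engineer would, in place of code of your own. Each camera call takes 0.05 s, during which the arm holds its last target. There are 200 camera calls.

### The job

Open the gas mixer's flow by exactly four clicks: with a fingertip, push the upright wing of the dial on its top round clockwise (seen from above), counting the clicks, and leave the dial resting in the fourth one, without ever running on to the fifth or turning it back below where it starts. Leave the mixer standing where it is on the bench, and do not disturb the can, the cube and the cap beside it.

Things in the scene. Friction and masses are not known exactly. Their poses are not given: they have to be found in the camera images.
- gas_mixer: small loose white box-shaped instrument, 75 mm (x) by 88 mm (y) by 60 mm high, about 1.6 kg; it slides or tips if its dial is pushed with more than about 5 N. Origin at the centre of its underside, on the bench; its front (-x) bears three dark dots. On its top sits an aluminium scale plate (73 mm across, 4 mm thick, twelve short black ticks) and on that the black dial, concentric with the box
- dial_axis (a point): point on the dial's upright turning axis, at the height of the flat upper face of the dial's disc (74 mm above the bench). The disc is 60 mm across and 10 mm thick
- wing (a point): point on top of the dial's wing, 30 mm out from the dial's axis; moves with the dial. The wing is an upright radial bar, 9 mm thick, standing 24 mm above the disc (its top is 98 mm above the bench), reaching from 8 mm behind the axis to 38 mm in front of it, plain aluminium with a black line along its top. It is the only thing that stands above the disc
- dial (a joint): angle of the dial in rad, 0 at the start, growing as it turns clockwise seen from above. Click-stops every 0.524 rad (30 degrees), one at 0 and the fourth at 2.094; the dial springs into the nearest one by itself: it needs about 0.1 N m (3 to 4 N at 30 mm from the axis) to leave a click-stop, and once past half-way it jumps ahead of the finger into the next. End stops at -1.15 and 4.82
- objective_can: bystander: loose black round can, 41 mm across and 57 mm high, origin at the centre of its underside
- filter_cube: bystander: loose black cube with a round window, 45x44x34 mm, origin at the centre of its underside
- dust_cap: bystander: loose flat black cap, 45 mm across and 8 mm high, origin at the centre of its underside

How it is judged:
By the outcome, as a careful person would: the job done as asked, in the order asked, and still so for the second after the job is handed in, with the robot touching nothing.
It also fails if it takes over 48 s, if anything falls off the work surface, if the arm or the gripper's body presses on something with over 40 N, if the wrist force passes 120 N, or if a joint passes its speed limit or range.

## Working session

There is one attempt and no reset: what is moved stays moved. The work goes in short steps, Python scripts to look and compute and a tool call to move; the robot and the scene stay as the last step left them, time stands still between calls to the robot, and variables do not carry over. Pictures are saved under pics/ and viewed, about 8 in all and at most 12, crops included, and the job is handed in when it is done.

Besides the shell and the picture viewer there is one more tool, called after "Request:" in YAML: its name, and indented under it one key for each argument. servo_tool: Moves the arm, as the interface text tells. Its arguments: {"type":"object","properties":{"commands":{"type":"array"},"force":{"type":"number"}},"required":["commands"]}

```bash
mkdir -p pics; ls; cat > h.py <<'E'
import numpy as np, cv2
from station import ctrl
from scipy.spatial.transform import Rotation as R
def cloud(name):
    s=ctrl.sense(); im,d=ctrl.snapshot(name); c=ctrl.get_calibration(name)
    f=240/np.tan(np.radians(c['fov_y'])/2)
    v,u=np.mgrid[:480,:640]
    P=np.stack([(u-c['cx'])/f*d,-(v-c['cy'])/f*d,-d],-1)
    if 'hand_eye' in c:
        T=np.eye(4);T[:3,:3]=R.from_euler('xyz',s['orientation'],degrees=True).as_matrix();T[:3,3]=s['tcp_pos'];T=T@np.array(c['hand_eye'])
    else: T=np.linalg.inv(np.array(c['camera_from_world']))
    return im,np.where(d[...,None]>0,P@T[:3,:3].T+T[:3,3],np.nan)
E
python3 - <<'E'
from h import *
for n in('scene','side'):
    im,P=cloud(n); np.save(n+'.npy',P); cv2.imwrite(f'pics/{n}1.png',im[...,::-1])
    c=ctrl.get_calibration(n); print({k:c[k] for k in c if k!='camera_from_world'})
    z=P[...,2]; 
    m=(z>.09)&(z<.105)&(abs(P[...,1])<.6)&(P[...,0]<1)&(P[...,0]>.3); print(n,m.sum(),np.nanmean(P[m],0) if m.any() else '')
    ii=np.argwhere(m); print(ii.min(0) if len(ii) else '',ii.max(0) if len(ii) else '')
print(ctrl.sense())
E
```

```text
pics
{'fov_y': 51.804247586738995, 'cx': 313.43663841658304, 'cy': 243.3920294155363}
scene 774 [ 0.66747375 -0.3308824   0.09798189]
[ 97 292] [274 542]
{'fov_y': 49.07378848334676, 'cx': 326.6290642027959, 'cy': 230.6792407852992}
side 913 [ 0.70217355 -0.32084174  0.09823134]
[196 300] [479 555]
{'time': 0.1, 'q': array([-6.67493615e+01,  2.42790882e+01,  9.34265142e+01, -8.07117203e-04,
        6.23718210e+01, -1.08710948e+00]), 'joint_vel': array([-0.00357431, -0.08629005, -0.22418434,  0.04607832, -0.01973886,
       -0.04650025]), 'effort': array([ 6.99044012e-04, -5.45612741e+01, -2.74327040e+01,  6.45319582e-02,
        1.89558225e-02, -2.64345022e-05]), 'tcp_pos': array([ 0.25741105, -0.56898649,  0.22199364]), 'orientation': array([-90.55831258,  89.9225733 , 113.77981021]), 'ft_force': array([-0.0212678 , -0.17917517, -1.12721868]), 'wrist_torque': array([ 0.04028441, -0.00886438, -0.02156703]), 'gripper_width': 0.9982098273477742}
```

View pics/scene1.png

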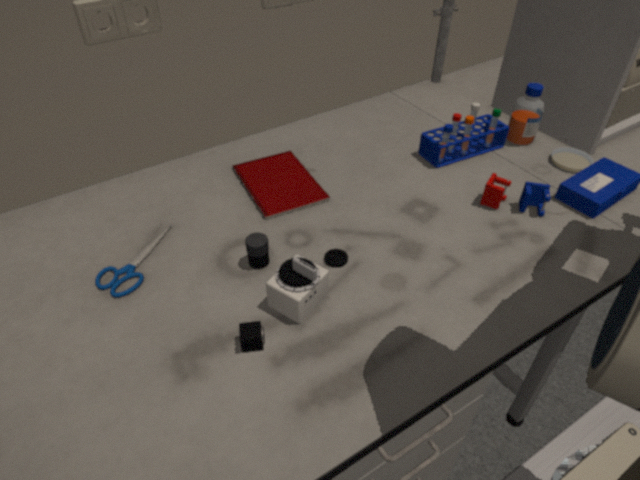

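View pics/side1.png

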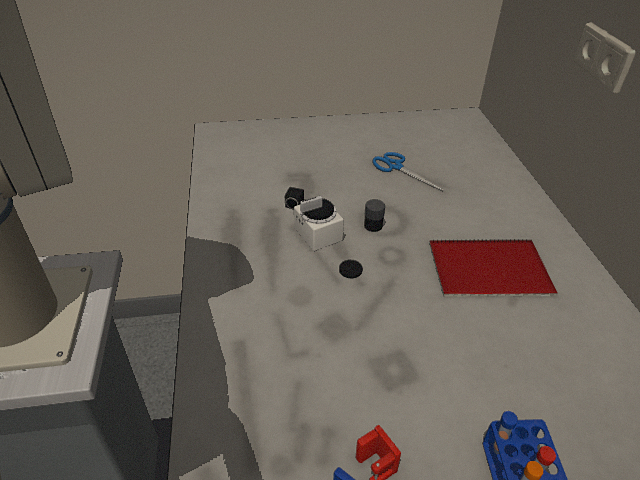

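The scene view shows the mixer at about (298,285) with its wing from (293,262) to (325,275). The can is at (257,250), the cap at (336,258) and the cube at (251,336). In the side view the mixer is at (318,225) with its wing at (312,204).

```bash
python3 - <<'E'
from h import *
boxes={'scene':(235,365,215,360),'side':(280,395,180,285)}
A=[]
for n,(a,b,c,d) in boxes.items():
    P=np.load(n+'.npy')[c:d,a:b].reshape(-1,3); P=P[~np.isnan(P[:,0])]
    def S(lo,hi): return P[(P[:,2]>lo)&(P[:,2]<hi)]
    top=S(.085,.11); print(n,'wing pts',len(top),top.mean(0),top[:,2].max())
    (cx,w,an)=cv2.minAreaRect((top[:,:2]*1000).astype(np.float32)); print(' wing rect',cx,w,an)
    m=top[:,:2].mean(0); U=np.linalg.svd(top[:,:2]-m)[2][0] if len(top)<3000 else 0; t=(top[:,:2]-m)@U; print(' dir',np.degrees(np.arctan2(U[1],U[0])),'ends',m+U*t.min(),m+U*t.max())
    for lo,hi in((.056,.071),(.071,.078)):
        q=S(lo,hi); print(lo,len(q),cv2.minEnclosingCircle((q[:,:2]*1000).astype(np.float32)),cv2.minAreaRect((q[:,:2]*1000).astype(np.float32)))
    q=S(.006,.056); A.append(q)
    import scipy.cluster.hierarchy as H
    q=S(.004,.11);l=H.fclusterdata(q[::3,:2],.012,'distance',method='single')
    for k in set(l):
        r=q[::3][l==k]
        if len(r)>10: print('  obj',len(r),r.min(0).round(3),r.max(0).round(3),np.round(cv2.minAreaRect((r[:,:2]*1000).astype(np.float32))[0]),cv2.minAreaRect((r[:,:2]*1000).astype(np.float32))[1:])
for n,(a,b,c,d) in boxes.items():
    im=cv2.imread(f'pics/{n}1.png')[c:d,a:b]; cv2.imwrite(f'pics/{n}z.png',cv2.resize(im,None,fx=4,fy=4,interpolation=2))
E
```

```text
scene wing pts 244 [0.52585514 0.14748789 0.09433475] 0.10109816706298025
 wing rect (527.893798828125, 146.79739379882812) (46.28195571899414, 11.138278007507324) 17.04094123840332
 dir -161.3625153073924 ends [0.54945923 0.15544874] [0.50558888 0.14065278]
0.056 1093 ((590.0363159179688, 169.21493530273438), 92.92976379394531) ((590.3735961914062, 166.67266845703125), (173.09165954589844, 88.72272491455078), 18.465974807739258)
0.071 547 ((540.1005859375, 149.0575408935547), 34.212547302246094) ((543.5244140625, 150.21279907226562), (60.060813903808594, 63.51200866699219), 59.77986526489258)
  obj 14 [0.752 0.067 0.004] [0.777 0.111 0.01 ] [767.  87.] ((45.503604888916016, 15.938057899475098), 71.9411392211914)
  obj 242 [0.641 0.145 0.004] [0.683 0.185 0.061] [662. 166.] ((40.629215240478516, 37.623504638671875), 28.098003387451172)
  obj 231 [0.485 0.239 0.005] [0.527 0.281 0.038] [505. 259.] ((36.50899124145508, 35.15027618408203), 67.55778503417969)
  obj 976 [0.497 0.099 0.004] [0.574 0.202 0.1  ] [540. 150.] ((71.68189239501953, 91.29542541503906), 16.06637954711914)
  obj 11
[... 509 characters left out ...]
6.68643188476562), 18.870140075683594)
0.071 316 ((539.8082275390625, 150.6562042236328), 34.766056060791016) ((546.3449096679688, 141.95849609375), (68.51556396484375, 44.92395782470703), 36.68513488769531)
  obj 106 [0.486 0.235 0.005] [0.528 0.278 0.036] [506. 255.] ((39.07680130004883, 34.73985290527344), 66.42613983154297)
  obj 183 [0.643 0.142 0.004] [0.682 0.182 0.06 ] [662. 161.] ((37.596553802490234, 40.776222229003906), 14.39348316192627)
  obj 108 [0.57  0.016 0.005] [0.614 0.06  0.011] [592.  39.] ((42.137874603271484, 44.126407623291016), 10.333537101745605)
  obj 666 [0.497 0.097 0.005] [0.591 0.175 0.098] [543. 146.] ((73.34417724609375, 82.99994659423828), 22.50925636291504)
```

```bash
python3 - <<'E'
import cv2,numpy as np
a=cv2.imread('pics/scene1.png')[245:325,255:355];b=cv2.imread('pics/side1.png')[185:265,280:380]
cv2.imwrite('pics/z2.png',cv2.resize(np.hstack([a,b]),None,fx=4,fy=4,interpolation=cv2.INTER_CUBIC))
E
```

```text
(no output)
```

View pics/z2.png

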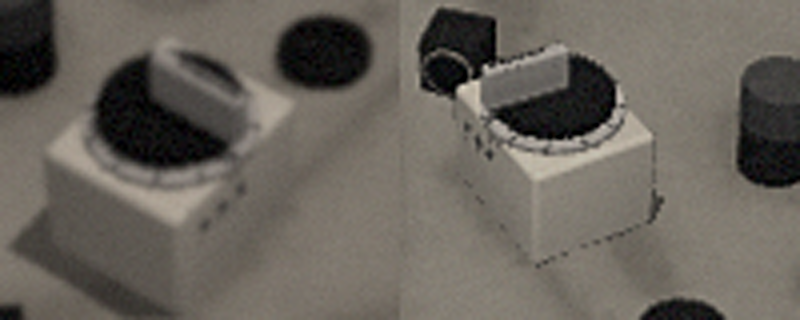

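The mixer stands at about (0.541, 0.1495) with a yaw of about 17°, and the wing points to about 197°, towards the front. I will push with the shut fingers from the wing's -y side, following the arc.

```bash
cat >> h.py <<'E'
AX=np.array([.541,.1495])
def base(a): return R.from_euler('z',a,degrees=True)*R.from_euler('y',90,degrees=True)   # tool down, tool z at world angle a
def goal(p,a):
    s=ctrl.sense(); r=R.from_euler('xyz',s['orientation'],degrees=True)
    t=r.inv().apply(np.array(p)-s['tcp_pos'])*100; w=(r.inv()*base(a)).as_rotvec(degrees=True)
    print('tcp',s['tcp_pos'].round(4),'q6',s['q'][5].round(1),'t',s['time'],'F',s['ft_force'].round(2)); print('translation',t.round(2),'dr',w.round(2))
def dialpose(phi,r,s,z):  # finger centre at radius r along wing angle phi, s behind (ccw)
    f=np.radians(phi); return [*(AX+r*np.array([np.cos(f),np.sin(f)])+s*np.array([-np.sin(f),np.cos(f)])),z],phi+90
E
python3 -c "
from h import *
print(dialpose(197.2,.034,.03,.2)); goal(*dialpose(197.2,.034,.03,.2))"
```

```text
([np.float64(0.5173917771891617), np.float64(0.1107875754348321), 0.2], 287.2)
tcp [ 0.2574 -0.569   0.222 ] q6 -1.1 t 0.1 F [-0.02 -0.18 -1.13]
translation [  2.27 -51.22 -51.7 ] dr [-8.286e+01 -6.000e-02  6.000e-02]
```

Request:
servo_tool:
  commands:
    - {"translation": [-2, -6, -6], "dr": [-10, 0, 0], "jaw": 0}
    - {"translation": [0, -51.2, -51.7], "dr": [-82.9, 0, 0], "jaw": 0}
    - {"translation": [0, -51.2, -51.7], "dr": [-82.9, 0, 0], "jaw": 0}
    - {"translation": [0, -51.2, -51.7], "dr": [-82.9, 0, 0], "jaw": 0}
    - {"translation": [0, -51.2, -51.7], "dr": [-82.9, 0, 0], "jaw": 0}
    - {"translation": [0, -51.2, -51.7], "dr": [-82.9, 0, 0], "jaw": 0}
    - {"translation": [0, -51.2, -51.7], "dr": [-82.9, 0, 0], "jaw": 0}
    - {"translation": [0, -51.2, -51.7], "dr": [-82.9, 0, 0], "jaw": 0}

```text
time: 0.9
tcp_pos: [0.4001, -0.1952, 0.2282]
orientation: [79.1, 90.0, -7.5]
ft_force: [1.0, -0.7, -0.1]
gripper_width: 0.313
```

```bash
python3 -c "
from h import *
goal(*dialpose(197.2,.034,.03,.2))"
```

```text
tcp [ 0.4001 -0.1952  0.2282] q6 -31.0 t 0.9 F [ 1.04 -0.66 -0.13]
translation [  2.82  13.54 -29.84] dr [-1.377e+01  0.000e+00 -1.000e-02]
```

Request:
servo_tool:
  commands:
    - {"translation": [0, 13, -29], "dr": [-13.8, 0, 0], "jaw": 0}
    - {"translation": [0, 13, -29], "dr": [-13.8, 0, 0], "jaw": 0}
    - {"translation": [0, 13, -29], "dr": [-13.8, 0, 0], "jaw": 0}
    - {"translation": [0, 13, -29], "dr": [-13.8, 0, 0], "jaw": 0}
    - {"translation": [0, 13, -29], "dr": [-13.8, 0, 0], "jaw": 0}
    - {"translation": [0, 13, -29], "dr": [-13.8, 0, 0], "jaw": 0}
    - {"translation": [0, 13, -29], "dr": [-13.8, 0, 0], "jaw": 0}
    - {"translation": [0, 13, -29], "dr": [-13.8, 0, 0], "jaw": 0}

```text
time: 1.7
tcp_pos: [0.5145, 0.1014, 0.2278]
orientation: [-107.5, 90.0, 179.6]
ft_force: [-0.1, -0.3, 1.0]
gripper_width: 0.004
```

```bash
python3 -c "
from h import *
goal(*dialpose(197.2,.034,.03,.2))
im,P=cloud('wrist'); cv2.imwrite('pics/w1.png',im[...,::-1])
v=P[...,2]
for lo,hi in((.085,.11),(.070,.079)):
  m=(v>lo)&(v<hi)&(np.hypot(P[...,0]-AX[0],P[...,1]-AX[1])<.06); q=P[m]; print(len(q), q.mean(0) if len(q) else '')
  if len(q): print(cv2.minAreaRect((q[:,:2]*1000).astype(np.float32)),cv2.minEnclosingCircle((q[:,:2]*1000).astype(np.float32)))
"
```

```text
tcp [0.5145 0.1014 0.2278] q6 -7.2 t 1.7 F [-0.15 -0.32  1.04]
translation [ 2.78  0.56 -0.81] dr [-0.11 -0.01  0.02]
608 [0.52896743 0.14672543 0.09670502]
((529.4072875976562, 146.0611114501953), (44.72875213623047, 9.161751747131348), 18.47618293762207) ((529.5418090820312, 145.775634765625), 22.48188591003418)
2863 [0.54486762 0.15271152 0.07410735]
((543.6621704101562, 151.11183166503906), (61.36103057861328, 61.534549713134766), 64.77030181884766) ((542.1867065429688, 150.03610229492188), 32.97566223144531)
```

View pics/w1.png

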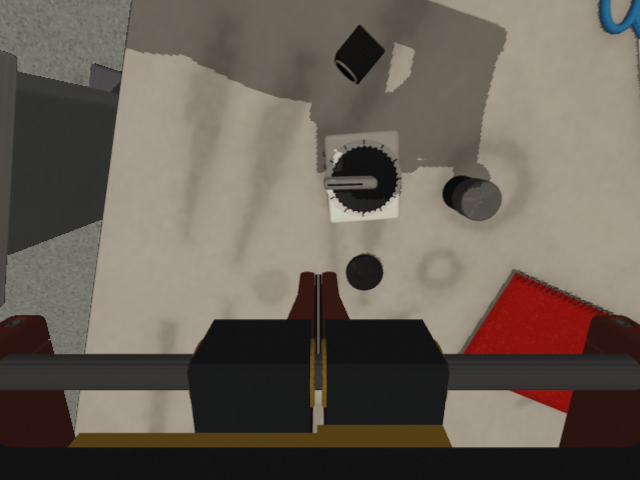

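The wrist view shows the dial at (365,180) with its wing pointing left to (325,183), the shut fingertips at (318,275), the cap at (365,272), the can at (472,198) and the cube at (360,55). I'm refining the axis to about (0.5425, 0.1503) and the wing angle to about 198°, then descending.

```bash
sed -i 's/^AX=.*/AX=np.array([.5425,.1503])/' h.py; python3 -c "
from h import *
goal(*dialpose(198,.034,.03,.083))"
```

```text
tcp [0.5137 0.0999 0.2277] q6 -7.3 t 1.75 F [-0.12 -1.12  0.2 ]
translation [14.47  0.9  -0.92] dr [-0.98  0.01  0.07]
```

Request:
servo_tool:
  commands:
    - {"translation": [3, 0.9, -0.9], "dr": [-1, 0, 0], "jaw": 0}
    - {"translation": [6, 0.9, -0.9], "dr": [-1, 0, 0], "jaw": 0}
    - {"translation": [9, 0.9, -0.9], "dr": [-1, 0, 0], "jaw": 0}
    - {"translation": [11, 0.9, -0.9], "dr": [-1, 0, 0], "jaw": 0}
    - {"translation": [12.5, 0.9, -0.9], "dr": [-1, 0, 0], "jaw": 0}
    - {"translation": [13, 0.9, -0.9], "dr": [-1, 0, 0], "jaw": 0}
    - {"translation": [13, 0.9, -0.9], "dr": [-1, 0, 0], "jaw": 0}
    - {"translation": [13, 0.9, -0.9], "dr": [-1, 0, 0], "jaw": 0}

```text
time: 2.55
tcp_pos: [0.5204, 0.11, 0.099]
orientation: [77.7, 90.0, 5.6]
ft_force: [-0.6, -0.3, 0.1]
gripper_width: 0.007
```

```bash
python3 -c "
from h import *
im,P=cloud('wrist'); cv2.imwrite('pics/w2.png',im[...,::-1])
goal(*dialpose(198,.034,.03,.083))
v=P[...,2]
for lo,hi in((.088,.105),(.070,.079)):
  m=(v>lo)&(v<hi)&(np.hypot(P[...,0]-AX[0],P[...,1]-AX[1])<.045); q=P[m]; print(len(q), q.mean(0) if len(q) else '')
  if len(q): print(cv2.minAreaRect((q[:,:2]*1000).astype(np.float32)),cv2.minEnclosingCircle((q[:,:2]*1000).astype(np.float32)))
"
```

```text
tcp [0.5206 0.1103 0.0992] q6 -7.2 t 2.6 F [-0.14  0.09  0.15]
translation [ 1.62 -0.09 -0.13] dr [-0.14  0.01 -0.08]
1949 [0.52828014 0.14562901 0.09705673]
((530.5796508789062, 137.35763549804688), (49.61885070800781, 27.222808837890625), 18.633132934570312) ((530.10693359375, 137.6439666748047), 27.129060745239258)
7037 [0.54476888 0.15417244 0.07416019]
((543.8588256835938, 150.9911346435547), (61.67103576660156, 61.81354522705078), 62.42332077026367) ((540.9243774414062, 149.19204711914062), 34.41908645629883)
```

View pics/w2.png

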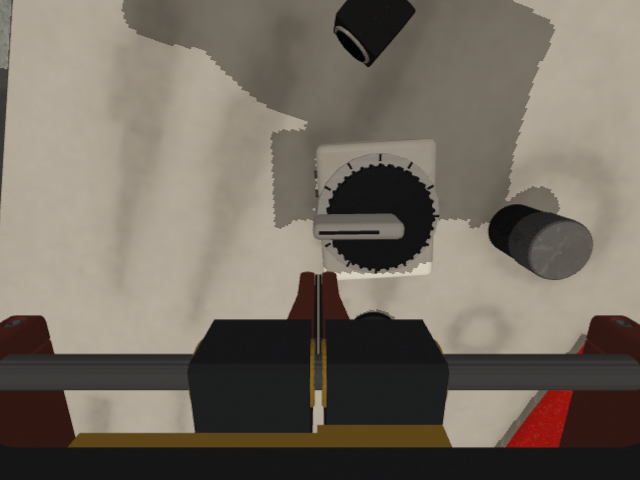

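The wrist view shows the wing from (314,227) to (403,227) and the fingertip at (318,272). The tip lies about 36 mm out radially and about 17 mm short of the wing. Next I lower it and close the gap.

Request:
servo_tool:
  commands:
    - {"translation": [0.8, 0, 0], "dr": [0, 0, 0], "jaw": 0}
    - {"translation": [1.6, 0, 0], "dr": [0, 0, 0], "jaw": 0}
    - {"translation": [1.7, 0, -0.3], "dr": [0, 0, 0], "jaw": 0}
    - {"translation": [1.7, 0, -0.6], "dr": [0, 0, 0], "jaw": 0}
    - {"translation": [1.7, 0, -0.8], "dr": [0, 0, 0], "jaw": 0}
    - {"translation": [1.7, 0, -1.0], "dr": [0, 0, 0], "jaw": 0}
    - {"translation": [1.7, 0, -1.0], "dr": [0, 0, 0], "jaw": 0}
    - {"translation": [1.7, 0, -1.0], "dr": [0, 0, 0], "jaw": 0}

```text
time: 3.4
tcp_pos: [0.5171, 0.1204, 0.0814]
orientation: [83.7, 90.0, 11.6]
ft_force: [-0.7, 0.8, 0.6]
gripper_width: 0.001
```

```bash
cat >> h.py <<'E'
def look(fn=None):
    s=ctrl.sense(); im,P=cloud('wrist')
    if fn: cv2.imwrite(fn,im[...,::-1])
    r=R.from_euler('xyz',s['orientation'],degrees=True)
    d=s['tcp_pos'][:2]-AX; zt=r.apply([0,0,1]); a=np.degrees(np.arctan2(zt[1],zt[0])); phi=np.radians(a-90)
    print('t',s['time'],'tcp',s['tcp_pos'].round(4),'q6',round(s['q'][5],1),'F',s['ft_force'].round(2),'Ftool',r.inv().apply(s['ft_force']).round(2),'toolphi',round((a-90)%360,1),
      'r,s mm',(1000*np.array([d@[np.cos(phi),np.sin(phi)],d@[-np.sin(phi),np.cos(phi)]])).round(1))
    L=r.inv().apply((P-s['tcp_pos']).reshape(-1,3)).reshape(P.shape)
    v=P[...,2]; near=np.hypot(P[...,0]-AX[0],P[...,1]-AX[1])<.045
    m=(v>.0955)&(v<.102)&near&~((np.abs(L[...,1])<.013)&(L[...,2]>-.011))
    m=cv2.morphologyEx(m.astype(np.uint8),cv2.MORPH_OPEN,np.ones((3,3)))>0
    q=P[m]
    if len(q)>30:
        c=q[:,:2].mean(0); U=np.linalg.svd(q[:,:2]-c,full_matrices=False)[2][0]; U*=np.sign(U@(c-AX))
        rc=cv2.minAreaRect((q[:,:2]*1000).astype(np.float32))
        print('wing n',len(q),'pca',round(np.degrees(np.arctan2(U[1],U[0]))%360,1),'from axis',round(np.degrees(np.arctan2(*(c-AX)[::-1]))%360,1),'rect',np.round(rc[0],1),np.round(rc[1],1),round(rc[2],1))
    k=(v>.070)&(v<.079)&near
    if k.sum()>50: print('disc n',k.sum(),np.round(cv2.minAreaRect((P[k][:,:2]*1000).astype(np.float32))[0],1))
E
python3 -c "
from h import *
look()"
```

```text
t 3.4 tcp [0.5171 0.1204 0.0814] q6 -6.1 F [-0.72  0.79  0.57] Ftool [-0.57 -0.44 -0.97] toolphi 197.9 r,s mm [33.3 20.7]
wing n 1635 pca 198.8 from axis 194.5 rect [529.6 146.4] [44.6  9.1] 18.6
disc n 7778 [543.8 151. ]
```

Request:
servo_tool:
  commands:
    - {"translation": [0, 0, -0.15], "dr": [0.4, 0, 0], "jaw": 0}
    - {"translation": [0, 0, -0.3], "dr": [0.8, 0, 0], "jaw": 0}
    - {"translation": [0, 0, -0.4], "dr": [0.8, 0, 0], "jaw": 0}
    - {"translation": [0, 0, -0.5], "dr": [0.8, 0, 0], "jaw": 0}
    - {"translation": [0, 0, -0.6], "dr": [0.8, 0, 0], "jaw": 0}
    - {"translation": [0, 0, -0.7], "dr": [0.8, 0, 0], "jaw": 0}
    - {"translation": [0, 0, -0.7], "dr": [0.8, 0, 0], "jaw": 0}
    - {"translation": [0, 0, -0.7], "dr": [0.8, 0, 0], "jaw": 0}

```text
time: 4.25
tcp_pos: [0.5147, 0.1268, 0.0812]
orientation: [-72.2, 90.0, -145.1]
ft_force: [0.2, -2.7, 1.0]
gripper_width: 0.008
```

```bash
sed -i 's/^AX=.*/AX=np.array([.5437,.1510])/' h.py; python3 -c "
from h import *
look()"
```

```text
t 4.25 tcp [0.5147 0.1268 0.0812] q6 -4.5 F [ 0.21 -2.65  0.95] Ftool [-0.95 -0.58  2.6 ] toolphi 197.1 r,s mm [34.8 14.7]
wing n 1604 pca 195.4 from axis 192.4 rect [529.5 147.2] [45.1  9.5] 14.2
disc n 7484 [544.1 151.1]
```

Contact: 2.6 N, and the wing is already deflected about 3.5°. Now I arc about the dial axis for click 1.

Request:
servo_tool:
  commands:
    - {"translation": [0, -0.05, -0.12], "dr": [3, 0, 0], "jaw": 0}
    - {"translation": [0, -0.09, -0.25], "dr": [6, 0, 0], "jaw": 0}
    - {"translation": [0, -0.13, -0.37], "dr": [8, 0, 0], "jaw": 0}
    - {"translation": [0, -0.17, -0.5], "dr": [10, 0, 0], "jaw": 0}
    - {"translation": [0, -0.2, -0.63], "dr": [12, 0, 0], "jaw": 0}
    - {"translation": [0, -0.23, -0.76], "dr": [14, 0, 0], "jaw": 0}
    - {"translation": [0, -0.25, -0.89], "dr": [16, 0, 0], "jaw": 0}
    - {"translation": [0, -0.25, -0.89], "dr": [16, 0, 0], "jaw": 0}

```text
time: 5.1
tcp_pos: [0.51, 0.135, 0.0813]
orientation: [140.2, 90.0, 51.3]
ft_force: [-0.3, -0.0, 0.1]
gripper_width: 0.005
```

```bash
python3 -c "
from h import *
look()"
```

```text
t 5.1 tcp [0.51   0.135  0.0813] q6 12.4 F [-0.31 -0.05  0.11] Ftool [-0.11 -0.31  0.04] toolphi 181.1 r,s mm [34.  15.4]
wing n 1635 pca 168.9 from axis 165.5 rect [529.3 154.4] [ 9.2 45.8] 78.1
disc n 7479 [544.6 151.5]
```

Click 1 is seated, with the wing at 168.7°. Next, click 2.

Request:
servo_tool:
  commands:
    - {"translation": [0, -0.18, -0.49], "dr": [8, 0, 0], "jaw": 0}
    - {"translation": [0, -0.24, -0.75], "dr": [12, 0, 0], "jaw": 0}
    - {"translation": [0, -0.28, -0.94], "dr": [15, 0, 0], "jaw": 0}
    - {"translation": [0, -0.3, -1.13], "dr": [18, 0, 0], "jaw": 0}
    - {"translation": [0, -0.32, -1.33], "dr": [21, 0, 0], "jaw": 0}
    - {"translation": [0, -0.32, -1.53], "dr": [24, 0, 0], "jaw": 0}
    - {"translation": [0, -0.32, -1.72], "dr": [27, 0, 0], "jaw": 0}
    - {"translation": [0, -0.32, -1.72], "dr": [27, 0, 0], "jaw": 0}

```text
time: 5.95
tcp_pos: [0.5063, 0.1519, 0.0812]
orientation: [-116.3, 90.0, 127.9]
ft_force: [0.4, -0.5, -1.0]
gripper_width: 0.007
```

```bash
python3 -c "
from h import *
look()"
```

```text
t 5.95 tcp [0.5063 0.1519 0.0812] q6 41.3 F [ 0.42 -0.55 -1.04] Ftool [1.04 0.62 0.31] toolphi 154.1 r,s mm [34.  15.5]
wing n 1594 pca 154.4 from axis 150.9 rect [530.4 157.6] [ 9.3 44.4] 64.2
disc n 7510 [544.4 151. ]
```

The dial is at the tipping point (about 14.4° past click 1), so I nudge 3° more.

Request:
servo_tool:
  commands:
    - {"translation": [0, -0.04, -0.09], "dr": [1.5, 0, 0], "jaw": 0}
    - {"translation": [0, -0.07, -0.18], "dr": [3, 0, 0], "jaw": 0}
    - {"translation": [0, -0.07, -0.18], "dr": [3, 0, 0], "jaw": 0}
    - {"translation": [0, -0.07, -0.18], "dr": [3, 0, 0], "jaw": 0}

```text
time: 6.4
tcp_pos: [0.5066, 0.1538, 0.0813]
orientation: [143.2, 90.0, 24.3]
ft_force: [0.5, -0.5, 1.1]
gripper_width: 0.006
```

```bash
python3 -c "
from h import *
look()"
```

```text
t 6.4 tcp [0.5066 0.1538 0.0813] q6 44.5 F [ 0.48 -0.46  1.06] Ftool [-1.06  0.64  0.17] toolphi 151.1 r,s mm [33.8 15.5]
wing n 1622 pca 138.0 from axis 134.4 rect [533.  161.3] [ 9.1 45. ] 47.9
disc n 7449 [544.7 151.1]
```

Click 2 is seated (wing 138°). Next, click 3.

Request:
servo_tool:
  commands:
    - {"translation": [0, -0.18, -0.49], "dr": [8, 0, 0], "jaw": 0}
    - {"translation": [0, -0.24, -0.75], "dr": [12, 0, 0], "jaw": 0}
    - {"translation": [0, -0.29, -1.0], "dr": [16, 0, 0], "jaw": 0}
    - {"translation": [0, -0.31, -1.27], "dr": [20, 0, 0], "jaw": 0}
    - {"translation": [0, -0.32, -1.46], "dr": [23, 0, 0], "jaw": 0}
    - {"translation": [0, -0.32, -1.66], "dr": [26, 0, 0], "jaw": 0}
    - {"translation": [0, -0.31, -1.85], "dr": [29, 0, 0], "jaw": 0}
    - {"translation": [0, -0.31, -1.85], "dr": [29, 0, 0], "jaw": 0}

```text
time: 7.25
tcp_pos: [0.5129, 0.1716, 0.0813]
orientation: [174.2, 90.0, 26.3]
ft_force: [-0.2, -0.1, -0.6]
gripper_width: 0.006
```

```bash
python3 -c "
from h import *
look('pics/w3.png')"
```

```text
t 7.25 tcp [0.5129 0.1716 0.0813] q6 75.1 F [-0.22 -0.12 -0.6 ] Ftool [ 0.6  -0.01  0.25] toolphi 122.1 r,s mm [33.8 15.2]
wing n 1606 pca 117.7 from axis 113.3 rect [537.6 164.8] [11.7 45.1] 33.4
disc n 7480 [544.3 150.8]
```

View pics/w3.png

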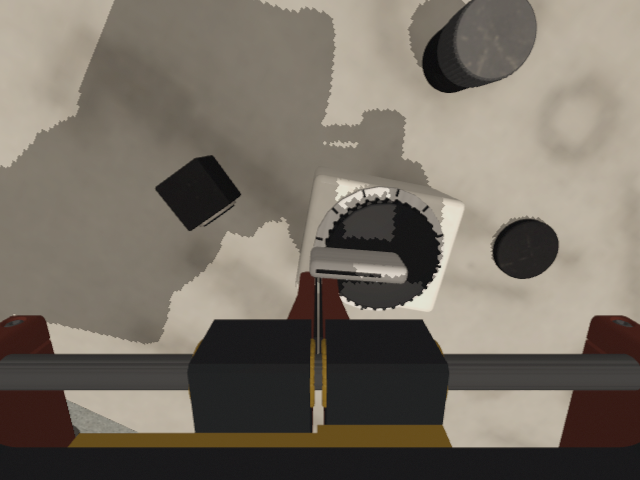

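The wing, (312,262) to (405,268), is caught mid-jump ahead of the fingertip at (318,285). I let it settle and re-measure.

Request:
servo_tool:
  commands:
    - {"translation": [0, 0, 0], "dr": [0, 0, 0], "jaw": 0}
    - {"translation": [0, 0, 0], "dr": [0, 0, 0], "jaw": 0}

```text
time: 7.5
tcp_pos: [0.5127, 0.1714, 0.0812]
orientation: [82.8, 90.0, -65.0]
ft_force: [-0.3, 0.2, 0.4]
gripper_width: 0.007
```

```bash
python3 -c "
from h import *
look()"
```

```text
t 7.5 tcp [0.5127 0.1714 0.0812] q6 75.1 F [-0.33  0.17  0.41] Ftool [-0.41 -0.32  0.19] toolphi 122.1 r,s mm [33.7 15.4]
wing n 1620 pca 108.4 from axis 104.5 rect [539.6 165.4] [ 9.1 45.7] 18.3
disc n 7443 [544.6 150.9]
```

Click 3 is seated (wing 108.3°). For the last click I go up to just short of half-way, then use small nudges.

Request:
servo_tool:
  commands:
    - {"translation": [0, -0.18, -0.49], "dr": [8, 0, 0], "jaw": 0}
    - {"translation": [0, -0.24, -0.75], "dr": [12, 0, 0], "jaw": 0}
    - {"translation": [0, -0.28, -0.94], "dr": [15, 0, 0], "jaw": 0}
    - {"translation": [0, -0.3, -1.13], "dr": [18, 0, 0], "jaw": 0}
    - {"translation": [0, -0.32, -1.33], "dr": [21, 0, 0], "jaw": 0}
    - {"translation": [0, -0.32, -1.53], "dr": [24, 0, 0], "jaw": 0}
    - {"translation": [0, -0.32, -1.72], "dr": [27, 0, 0], "jaw": 0}
    - {"translation": [0, -0.32, -1.72], "dr": [27, 0, 0], "jaw": 0}

```text
time: 8.35
tcp_pos: [0.5255, 0.1833, 0.0812]
orientation: [-4.1, 90.0, -179.0]
ft_force: [0.2, 1.0, 1.5]
gripper_width: 0.006
```

Request:
servo_tool:
  commands:
    - {"translation": [0, -0.03, -0.06], "dr": [1, 0, 0], "jaw": 0}
    - {"translation": [0, -0.05, -0.12], "dr": [2, 0, 0], "jaw": 0}
    - {"translation": [0, -0.05, -0.12], "dr": [2, 0, 0], "jaw": 0}
    - {"translation": [0, -0.05, -0.12], "dr": [2, 0, 0], "jaw": 0}
    - {"translation": [0, -0.05, -0.12], "dr": [2, 0, 0], "jaw": 0}

```text
time: 8.85
tcp_pos: [0.5269, 0.1838, 0.0813]
orientation: [-178.2, 90.0, 4.9]
ft_force: [-0.0, -0.1, 0.8]
gripper_width: 0.007
```

```bash
python3 -c "
from h import *
look()"
```

```text
t 8.85 tcp [0.5269 0.1838 0.0813] q6 104.9 F [-0.03 -0.11  0.82] Ftool [-0.82  0.11  0.03] toolphi 93.1 r,s mm [33.7 15. ]
wing n 1674 pca 82.6 from axis 76.7 rect [547.1 168.7] [17.2 49.8] 2.4
disc n 7405 [544.5 150.6]
```

Request:
servo_tool:
  commands:
    - {"translation": [0, 0, 0.5], "dr": [0, 0, 0], "jaw": 0}
    - {"translation": [0, 0, 1.2], "dr": [0, 0, 0], "jaw": 0}
    - {"translation": [-0.5, 0, 1.8], "dr": [0, 0, 0], "jaw": 0}
    - {"translation": [-3, 0, 2], "dr": [0, 0, 0], "jaw": 0}
    - {"translation": [-6, 0, 3], "dr": [0, 0, 0], "jaw": 0}
    - {"translation": [-9, 0, 4], "dr": [0, 0, 0], "jaw": 0}
    - {"translation": [-11, 0, 5], "dr": [0, 0, 0], "jaw": 0}
    - {"translation": [-11, 0, 5], "dr": [0, 0, 0], "jaw": 0}

```text
time: 9.7
tcp_pos: [0.477, 0.1816, 0.1941]
orientation: [-162.5, 89.7, 20.6]
ft_force: [0.2, -0.1, 0.2]
gripper_width: 0.003
```

```bash
python3 - <<'E'
from h import *
import scipy.cluster.hierarchy as H
look('pics/w4.png')
for n,(a,b,c,d) in {'scene':(235,365,215,360),'side':(280,395,180,285)}.items():
    im,P=cloud(n); cv2.imwrite(f'pics/{n}2.png',im[...,::-1]); P=P[c:d,a:b].reshape(-1,3); P=P[~np.isnan(P[:,0])]; q=P[(P[:,2]>.004)&(P[:,2]<.11)][::3]
    l=H.fclusterdata(q[:,:2],.012,'distance',method='single')
    for k in set(l):
        r=q[l==k]
        if len(r)>10: x=cv2.minAreaRect((r[:,:2]*1000).astype(np.float32)); print(n,len(r),r.min(0).round(3),r.max(0).round(3),np.round(x[0]),np.round(x[1]),round(x[2],1))
E
```

```text
t 9.7 tcp [0.477  0.1816 0.1941] q6 106.4 F [ 0.24 -0.07  0.19] Ftool [-0.19  0.08 -0.24] toolphi 93.1 r,s mm [34.2 65. ]
wing n 703 pca 78.6 from axis 76.7 rect [547.1 165.8] [45.   8.8] 78.4
disc n 3905 [544.4 151.2]
scene 230 [0.642 0.145 0.005] [0.681 0.184 0.06 ] [660. 166.] [40. 36.] 48.4
scene 117 [0.565 0.019 0.004] [0.612 0.063 0.012] [590.  41.] [41. 44.] 43.3
scene 229 [0.484 0.239 0.004] [0.526 0.281 0.037] [505. 259.] [37. 36.] 65.4
scene 994 [0.497 0.101 0.004] [0.574 0.202 0.101] [542. 152.] [73. 85.] 21.2
side 187 [0.644 0.141 0.004] [0.683 0.186 0.06 ] [663. 160.] [41. 38.] 52.7
side 108 [0.569 0.017 0.004] [0.613 0.061 0.012] [590.  38.] [42. 42.] 14.6
side 112 [0.486 0.232 0.004] [0.527 0.277 0.037] [506. 254.] [40. 34.] 66.2
side 670 [0.498 0.097 0.004] [0.59  0.184 0.1  ] [544. 149.] [73. 87.] 21.9
```

View pics/w4.png

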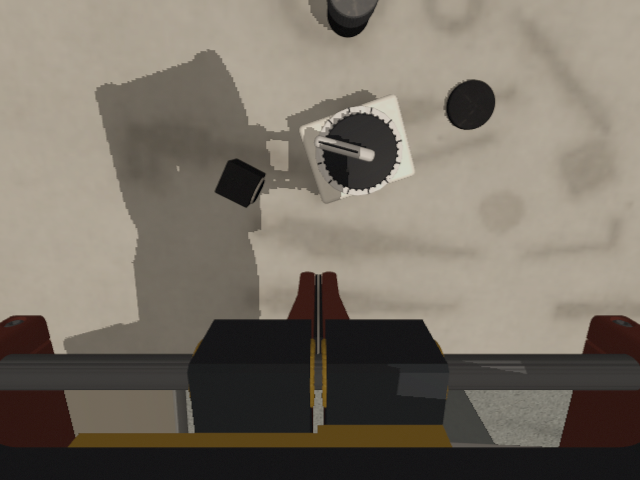

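The last wrist view shows the wing from (318,145) to (372,155) at 78.6°, which is 120° from its start and so in click 4. The can, cap and cube are where they were, the mixer is in place, and the arm is clear.

```bash
python3 -c "
from station import ctrl
print(ctrl.close_job())"
```

```text
the job is handed in; nothing more can be done
None
```

The dial is resting in the fourth click and the job is handed in; it reported no verdict. I pushed the wing clockwise with the shut fingertips, one click at a time. I measured each of the first three clicks before going on, and the fourth after backing off and lifting clear.

- **Dial angle:** the wing read about 198.6°, then 168.5°, 138°, 108.3° and 78.6°. That is 120° in all, and it never ran on to the fifth click or went back below the start.
- **Forces:** I saw at most about 2.7 N while pushing, reading only at the end of each move.
- **Mixer and bystanders:** the mixer's disc centre stayed at about (0.544, 0.151) to within 1 mm. The can, cube and cap came out within about 2 mm of their first positions, which is camera noise.
- **Readings that disagreed:** two wing angles taken mid-jump, at clicks 3 and 4, did not fit. Both agreed once the dial had settled. The mixer's yaw from the scene camera read 21° at the end against 16° at the start. I put this down to the outline fit including the wing, because the wrist view showed no turn and the side camera gave 22° both times.
- **Time:** about 10 s of the 48 s allowed.

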